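# Plug the misting tee into the bench water point and lock it

## Robot

A 7-joint arm with a two-finger parallel gripper is mounted at the origin on the work surface. World frame = base frame: x ahead of the robot, y to its left, z up, the work surface at z = 0. Lengths are in m, angles in rad, forces in N, time in s.
With the tool pointing down it reaches from about 0.425 to 0.95 m from the base axis. Payload 4.7 kg.
Tool frame: the origin (TCP) lies midway between the tips of the shut fingers; the grasp point (between the pads) lies 19 mm behind it; z points along the fingers, y is the direction in which the jaws open and shut (so a half turn about z gives the same grasp; the last joint's range is limited). The gripper opens to 87 mm and grips with 3 to 60 N. Pads are 19 mm wide; open, the fingers measure 117 mm over their backs; the gripper's body (75 mm by 190 mm) begins 51 mm behind the grasp point.
Start: joints at [1.147, 0.469, -0.049, 1.532, 0.024, 1.141, -0.082], TCP at [0.26, -0.623, 0.223] pointing down, gripper open.
Joint ranges: [-2.59, 2.59], [-0.33, 1.99], [-1.39, 1.29], [0.1, 2.45], [-1.04, 4.18], [0.21, 1.99], [-2.66, 2.66]. Speed limits (rad/s): [2.57, 2.57, 3.14, 3.14, 3.14, 3.14, 3.14].

## Interface

Orientations are given as [roll, pitch, yaw] about the fixed x, y, z axes, in that order (R = Rz(yaw) Ry(pitch) Rx(roll)).
In Python, from bench import bot, optics, workorder gives the robot as it stands.
- The arm moves only by the shell command python3 -m creep 'ROWS' [FORCE]. ROWS is JSON, a list that holds one entry, the list of rows, each a list of 7 numbers: the shift along the tool's x, y, z in mm, then the turn, a rotation vector about the tool's x, y, z in degrees, then the finger opening in mm, from 0 to 87. In form: [[[dx, dy, dz, ax, ay, az, gripper], ...]]. A call has 1 to 5 rows; each row is the pose to reach, as a shift and turn from the pose commanded when the call began, along the tool's axes at that moment; what a row does not reach only later rows make up. A row lasts 1/12 s, in which the tool goes at most 41.7 mm and 7.16 degrees, less where a joint would pass 70% of its speed; a pose out of reach is approached as far as the arm can. A call with a gripper value outside its range is refused whole. The fingers move at their own pace and stop on an object; FORCE is the grip in N (left out, the last holds). Time passes only in rows, so rows that repeat a pose let the fingers close. It gives the time, the measured TCP pose, the force and the opening at its end, in the units of the state.
- bot.read_state(): the state, without advancing time (a new reading comes with each control period).
- optics.grab_frame(name): name is "scene" or "top" or "wrist"; returns the picture (480x640x3 uint8, red, green, blue); there is no depth.
- optics.camera_model(name): a dict with "camera_matrix" (3x3 intrinsics, pixels), "k1" (the pictures are not rectified: a ray, as slopes to the right and down, at radius r is drawn at 1 + k1 r^2 times it, then the intrinsics apply), "cam_to_world" (4x4, takes a point from camera to world coordinates). Camera axes: x right, y up, looking along -z (the intrinsics and any distortion apply to the point x, -y, -z); pixel columns grow to the right and rows downward; lengths in m; the calibration is good to about 2 mm. A picture is of the moment at which its call begins: read the wrist's pose just before it. camera_model takes no time and is no camera call; for the wrist camera it gives the pose at the moment of the call.
- workorder.sign_off(): hands the job in, once; it reports no verdict.
The state is a dict: "time_s": time; "joint_pos": joint angles; "qvel": joint speeds; "joint_efforts": joint torques, N m; "ee_pos": TCP position; "eef_rot": TCP orientation; "contact_force": force on the tool from outside, world axes, zero at the start; "ft_torque": the same for the moment, N m; "finger_gap": finger opening in m.
Only numpy, scipy, OpenCV 4.12 (cv2) and the standard library are available. Lean on these libraries where they do the work, as an engineer would, in place of code of your own. Each camera call takes 0.05 s, during which the arm holds its last target. There are 200 camera calls.

## Task

The freshly sown trays need misting. Lift the misting tee out of its wooden rest and put its stem in the brass water point on the bench, turning it under a light press until its lugs drop into the slots. Then push it down and turn it clockwise (seen from above) as far as it goes, and let go so that it springs up locked in its notch, leaving the other things on the bench where they are.

Things in the scene. Friction and masses are not known exactly. Their poses are not given: they have to be found in the camera images.
- key_grip (a point): Misting tee, a loose key of 0.34 to 0.48 kg, 145 mm tall. Point: centre of its blue hub, 44 (x) x 26 (y) x 30 mm (z), to be gripped on its two flat y sides. z up along the stem, x along the crossbar: steel tube 15 mm thick at hub height with orange nozzles 23 mm thick out to 92 mm either side. The ends are alike (a half turn changes nothing). The stem's bevelled tip is 130 mm below this point.
- key_lugs (a point): On the axis of the misting tee's brass stem (24 mm thick), level with the underside of its two lugs, 94 mm below the hub centre and 36 mm above the tip. The lugs, 9 mm wide and 8 mm tall, stick out in line with the crossbar, to 21 mm from the axis.
- rest: Fixed plywood rest in which the tee hangs by its crossbar. Origin under its centre at the bench, x along the crossbar. Two notched end boards (12 mm thick, 60 mm wide in y, 56 mm either side of the centre) stand 166 mm tall, base 150 x 80 mm, side rails 45 mm tall. The hanging hub's centre is 155 mm above the bench, the tip 25 mm: lift it straight up.
- riser: Fixed water point (quick-coupling valve) standing up from the bench: black body 75 mm across, steel flange 116 mm across, brass locking collar on top. Origin on its upright axis at the bench, z up. A yellow cap is thrown back on its +x side (under 65 mm high, reaching 98 mm from the axis). Inside is a guide bore for the stem with a spring plunger at the bottom.
- riser_mouth (a point): Centre of the brass collar's top face, 75 mm above the bench, axes as the riser's. Collar 64 mm across, round hole 27 mm, two opposite slots 12 mm wide for the lugs. The slots show from above but this pose does not tell their direction: their line lies within 25 degrees, either way, of this x axis. Lugs ride on this face (hub 169 mm above the bench) till within 5 degrees of the slots.
- riser_lock (a point): Where the hub's centre is when locked: on the riser's axis, 155 mm above the bench. Lugs in slots, the tee drops to 161 mm, on the spring plunger (7 N there, 13 N at full depth, hub 145 mm). With the hub below 151 mm the lugs are under the lip and turn 65 degrees clockwise from above (only that way) to a stop. Let go there it rises 4 mm into notches; short of it, it stays at 151 or pops to 161 mm.
- pot: Bystander: empty terracotta pot, 72 mm across, 65 mm tall, origin under its centre.
- sprayer: Bystander: green hand sprayer bottle with a white head, 74 mm across, 170 mm tall, origin under its centre.
- dibber: Bystander: steel dibber with a wooden cross handle, lying flat, 150 x 100 mm, 24 mm thick, origin under the middle of its length.
There are look-alikes about, which are no part of the job. What is shaped like the part that bears key_grip but purple is not meant.

How it is judged:
On the way, in this order (a step that is already met when the one before it is completed fails the run):
1. the tee has been lifted out of its rest (height (world z) of key_grip above 0.195 m), for 0.1 s.
2. the tee's lugs have dropped through the slots and been pushed below the collar's lip (z of key_grip in the frame of riser below 0.152 m and horizontal distance between key_grip and riser below 0.012 m and angle between key_grip's own z axis and vertical below 0.12 rad), for 0.1 s.
At the end, for the whole second after the job is handed in: the tee stands upright (within 0.1 rad) in the water point, its hub within 12 mm of the riser's axis, risen into the locking notches: hub centre 152.8 to 158 mm above the bench (z of key_grip in the frame of riser between 0.1528 and 0.158 m and horizontal distance between key_grip and riser below 0.012 m and angle between key_grip's own z axis and vertical below 0.1 rad); the robot touches nothing.
It fails at once if a bystander (pot, sprayer, dibber) is pushed more than 25 mm (distance of any of pot, sprayer, dibber from where it was at the start of the episode above 0.025 m).
It also fails if it takes over 64 s, if anything falls off the work surface, if the arm or the gripper's body presses on something with over 40 N, if the wrist force passes 120 N, or if a joint passes its speed limit or range.

## Working session

There is one attempt and no reset: what is moved stays moved. The work goes in short steps, Python scripts to look and compute and a shell command to move; the robot and the scene stay as the last step left them, time stands still between calls to the robot, and variables do not carry over. Pictures are saved under pics/ and viewed, about 8 in all and at most 12, crops included, and the job is handed in when it is done.

```bash
mkdir -p pics; ls; cat > h.py <<'E'
import numpy as np, cv2
from bench import bot, optics, workorder
from scipy.spatial.transform import Rotation as R
def snap(n,f):
    m=optics.camera_model(n); im=optics.grab_frame(n); cv2.imwrite('pics/'+f+'.png',im[:,:,::-1]); np.save('pics/'+f+'.npy',m,allow_pickle=True); return im,m
def ray(m,u,v):
    K=np.array(m['camera_matrix']);k=m['k1'];T=np.array(m['cam_to_world'])
    d=np.array([(u-K[0,2])/K[0,0],(v-K[1,2])/K[1,1]]);s=d.copy()
    for _ in range(30): s=d/(1+k*(s@s))
    return T[:3,3],T[:3,:3]@np.array([s[0],-s[1],-1])
def atz(m,u,v,z):
    o,d=ray(m,u,v); return o+d*(z-o[2])/d[2]
def proj(m,p):
    K=np.array(m['camera_matrix']);T=np.array(m['cam_to_world'])
    c=T[:3,:3].T@(np.array(p)-T[:3,3]); s=np.array([c[0],-c[1]])/-c[2]; s=s*(1+m['k1']*(s@s))
    return K[0,0]*s[0]+K[0,2],K[1,1]*s[1]+K[1,2]
def load(f): return np.load('pics/'+f+'.npy',allow_pickle=True).item()
E
python3 - <<'E'
from h import *
a,m=snap('scene','s1'); b,n=snap('top','t1')
for q in (m,n): print(np.round(q['cam_to_world'],3),np.round(q['camera_matrix'],1),q['k1'])
print(bot.read_state())
E
```

```text
pics
[[-0.849 -0.419  0.322  0.916]
 [ 0.528 -0.65   0.546  0.774]
 [-0.019  0.634  0.773  1.198]
 [ 0.     0.     0.     1.   ]] [[538.4   0.  321.7]
 [  0.  538.4 240.8]
 [  0.    0.    1. ]] -0.0322068357381039
[[-0.004  0.991 -0.137  0.271]
 [-1.    -0.005 -0.006 -0.009]
 [-0.006  0.137  0.991  1.556]
 [ 0.     0.     0.     1.   ]] [[538.1   0.  320.2]
 [  0.  538.1 238.6]
 [  0.    0.    1. ]] -0.09490284454508827
{'time_s': 0.1, 'joint_pos': array([ 1.14707217,  0.46939762, -0.04860015,  1.53357553,  0.02410279,
        1.1410088 , -0.08228674]), 'qvel': array([-0.00112919, -0.00050704,  0.00104707, -0.00329958,  0.00062431,
       -0.00077005,  0.00065317]), 'joint_efforts': array([ 3.19642595e-04, -5.09172070e+01, -8.13635392e-02, -2.36828560e+01,
       -6.15189644e-02,  3.45258170e-02,  6.68651728e-05]), 'ee_pos': array([ 0.25944069, -0.6225598 ,  0.22157912]), 'eef_rot': array([-3.13979017e+00,  6.32522544e-05,  3.94872321e-01]), 'contact_force': array([ 0.42031972, -0.70831637,  0.1689708 ]), 'ft_torque': array([-0.01650994,  0.00581563, -0.00656573]), 'finger_gap': 0.0867674969222746}
```

View pics/t1.png

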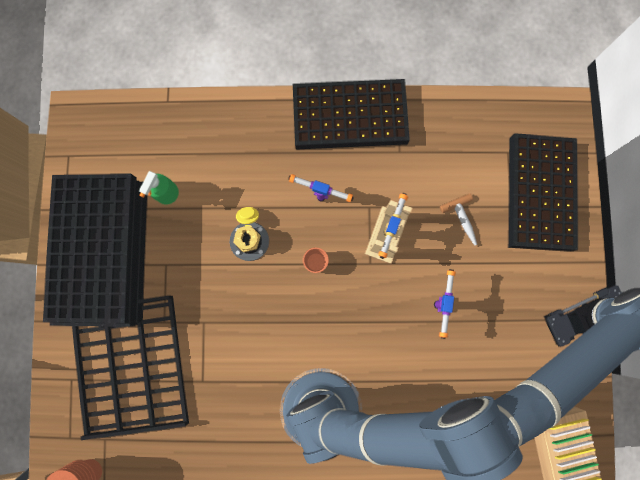

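View pics/s1.png

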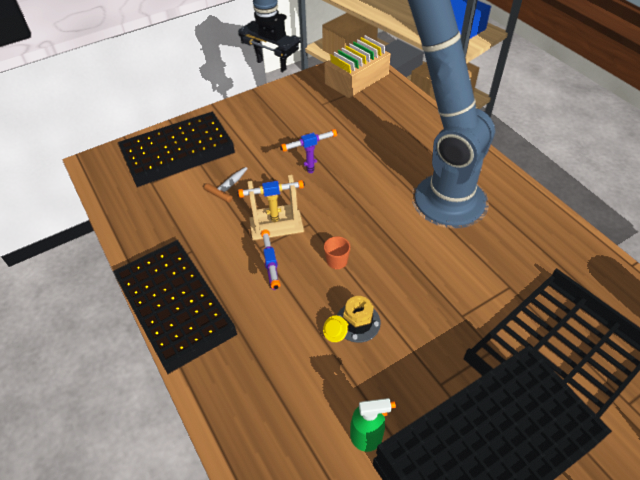

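The top view shows the brass-stemmed tee hanging in the rest at about (394,225). The look-alikes with purple stems are at (447,303) and (320,188), and the riser collar is at about (247,238) with its cap at (247,214). Next I'll enlarge the rest and the riser.

```bash
python3 - <<'E'
from h import *
t=cv2.imread('pics/t1.png');s=cv2.imread('pics/s1.png')
c=lambda im,x,y,w:cv2.resize(im[y:y+int(w*.75),x:x+w],(400,300),interpolation=cv2.INTER_CUBIC)
cv2.imwrite('pics/c1.png',np.vstack([np.hstack([c(t,350,190,80),c(t,207,205,80)]),np.hstack([c(s,230,170,80),c(s,318,284,80)])]))
E
```

```text
(no output)
```

View pics/c1.png

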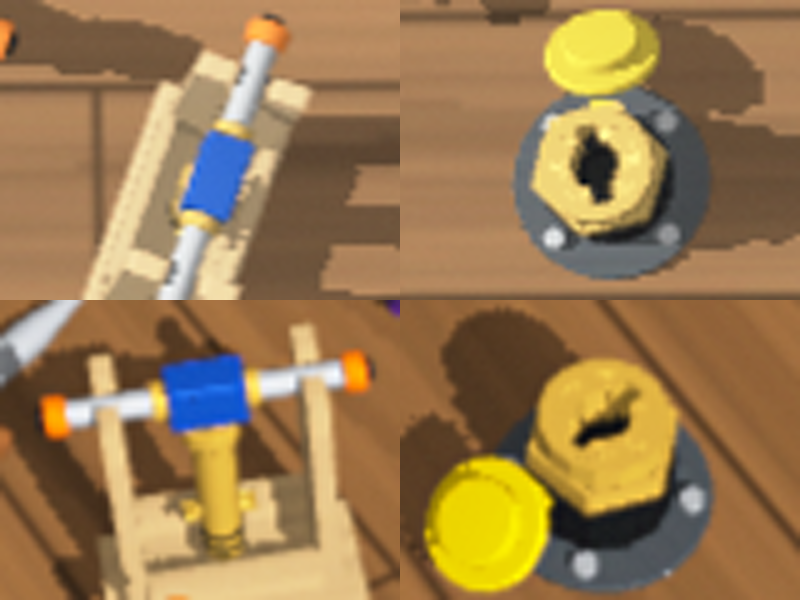

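```bash
python3 - <<'E'
from h import *
t=load('t1');s=load('s1')
print('hub',atz(t,393.4,225.2,.170), 'scene',atz(s,230+205/5,170+80/5,.170))
a=atz(t,403.4,196.6,.158);b=atz(t,383,254.5,.158);print('bar',a,b,np.degrees(np.arctan2(*(a-b)[1::-1])))
a=atz(s,230+55/5,170+117/5,.155);b=atz(s,230+357/5,170+71/5,.155);print('bar s',a,b,(a+b)/2,np.degrees(np.arctan2(*(a-b)[1::-1])))
print('mouth',atz(t,246.4,238.6,.075),'scene',atz(s,318+205/5,284+117/5,.075))
a=atz(t,244.4,230.4,.075);b=atz(t,247.6,245,.075);print('slot',a,b,np.degrees(np.arctan2(*(a-b)[1::-1])))
a=atz(s,318+237/5,284+93/5,.075);b=atz(s,318+176/5,284+140/5,.075);print('slot s',a,b,np.degrees(np.arctan2(*(b-a)[1::-1])))
print('cap',atz(t,247.4,214,.05),atz(s,318+90/5,284+225/5,.05))
for n,u,v,z in (('pot',316,260,.065),('spr',162,188,.1),('tee2',447,303,.16),('tee3',320,188,.03)): print(n,atz(t,u,v,z))
E
```

```text
hub [ 0.49769514 -0.19285083  0.17      ] scene [ 0.50228206 -0.18813978  0.17      ]
bar [ 0.57655356 -0.22292756  0.158     ] [ 0.42216937 -0.16544094  0.158     ] -20.42335807734812
bar s [ 0.57825017 -0.22172159  0.155     ] [ 0.42270553 -0.16273741  0.155     ] [ 0.50047785 -0.1922295   0.155     ] -20.767259086705526
mouth [0.47735595 0.20472541 0.075     ] scene [0.48303051 0.20973357 0.075     ]
slot [0.50050542 0.21069002 0.075     ] [0.45936443 0.20110393 0.075     ] 13.11622344083726
slot s [0.46193201 0.20674964 0.075     ] [0.50231825 0.21299668 0.075     ] 8.792960976308636
cap [0.55166481 0.20658178 0.05      ] [0.55527558 0.21804446 0.05      ]
pot [0.41770993 0.01103861 0.065     ]
spr [0.61801362 0.44131448 0.1       ]
tee2 [ 0.29467534 -0.32925741  0.16      ]
tee3 [ 0.63099036 -0.00066567  0.03      ]
```

The rest tee is at about (0.499,-0.192) with its bar at -20.5°. The mouth is at about (0.480,0.207) with its slots near +11°. To keep joint 7 in range I'll grip at yaw 159.5°, insert near 191° and finish near 126°.

```bash
cat >> h.py <<'E'
def go(x,y,z,yaw):
    s=bot.read_state(); A=R.from_euler('xyz',s['eef_rot']); B=R.from_euler('xyz',[np.pi,0,np.radians(yaw)])
    print(np.round(A.inv().apply(np.array([x,y,z])-s['ee_pos'])*1000,1),np.round((A.inv()*B).as_rotvec(degrees=True),1))
def st():
    s=bot.read_state(); print(round(s['time_s'],2),np.round(s['ee_pos'],4),np.round(np.degrees(s['eef_rot']),2),'F',np.round(s['contact_force'],1),'T',np.round(s['ft_torque'],2),'gap',round(s['finger_gap'],4),'q',np.round(s['joint_pos'],2))
E
python3 -c "
from h import *
go(.499,-.192,.29,110);go(.499,-.192,.29,159.5)"
```

```text
[ 386.8 -305.4  -67.9] [ -0.1  -0.1 -87.4]
[ 386.8 -305.4  -67.9] [-1.000e-01 -1.000e-01 -1.369e+02]
```

```bash
python3 -m creep '[[[0,0,-68,0,0,-7,87],[40,-30,-68,0,0,-14,87],[75,-59,-68,0,0,-21,87],[110,-87,-68,0,0,-28,87],[145,-115,-68,0,0,-35,87]]]'; python3 -c "
from h import *
st();go(.499,-.192,.29,159.5)"
```

```text
time_s: 0.52
ee_pos: [0.3385, -0.4803, 0.2908]
eef_rot: [3.141, 0.0, 1.011]
contact_force: [1.4, -0.2, -0.4]
finger_gap: 0.0868
0.52 [ 0.3385 -0.4803  0.2908] [1.7995e+02 2.0000e-02 5.7920e+01] F [ 1.4 -0.2 -0.4] T [-0.02 -0.   -0.02] gap 0.0868 q [ 1.06  0.29 -0.23  1.65  0.07  1.21  0.26]
[329.5 -17.2   0.7] [ 0.000e+00  1.000e-01 -1.016e+02]
```

```bash
python3 -m creep '[[[38,-2,0,0,0,-7,87],[75,-4,0,0,0,-14,87],[113,-6,0,0,0,-21,87],[150,-8,0,0,0,-28,87],[188,-10,0,0,0,-35,87]]]'; python3 -c "
from h import *
st();go(.499,-.192,.29,159.5)"
```

```text
time_s: 0.93
ee_pos: [0.4304, -0.316, 0.2901]
eef_rot: [-3.141, 0.0, 1.622]
contact_force: [0.5, 0.3, 0.9]
finger_gap: 0.0869
0.93 [ 0.4304 -0.316   0.2901] [-179.97    0.     92.94] F [0.5 0.3 0.9] T [ 0.03 -0.19  0.01] gap 0.0869 q [ 0.91  0.21 -0.42  1.76  0.09  1.19  0.52]
[120.3  74.9   0. ] [ -0.   -0.  -66.6]
```

```bash
python3 -m creep '[[[24,15,0,0,0,-7,87],[48,30,0,0,0,-14,87],[72,45,0,0,0,-21,87],[96,60,0,0,0,-28,87],[120,75,0,0,0,-35,87]]]'; python3 -m creep '[[[0,0,0,0,0,-7,87],[0,0,0,0,0,-14,87],[0,0,0,0,0,-21,87],[0,0,0,0,0,-28,87],[0,0,0,0,0,-31.5,87]]]'; python3 -c "
from h import *
st();snap('wrist','w1');m=load('w1');print(np.round(m['cam_to_world'],3));print(proj(m,[.499,-.192,.17]))
go(.499,-.192,.29,159.5)"
```

```text
time_s: 1.35
ee_pos: [0.4998, -0.193, 0.29]
eef_rot: [-3.141, -0.0, 2.233]
contact_force: [-0.7, -0.6, -0.7]
finger_gap: 0.0869
time_s: 1.77
ee_pos: [0.4993, -0.1943, 0.2898]
eef_rot: [3.142, -0.001, 2.782]
contact_force: [0.5, 0.3, -0.4]
finger_gap: 0.0866
1.77 [ 0.4993 -0.1943  0.2898] [ 1.8000e+02 -5.0000e-02  1.5942e+02] F [ 0.5  0.3 -0.4] T [ 0.06 -0.14  0.03] gap 0.0866 q [ 0.85  0.25 -0.67  1.74  0.17  1.2   1.35]
[[ 0.351 -0.908 -0.228  0.437]
 [ 0.936  0.341  0.085 -0.172]
 [ 0.    -0.244  0.97   0.453]
 [ 0.     0.     0.     1.   ]]
(np.float64(320.4019722500098), np.float64(234.32691532053713))
[ 1.1  2.1 -0.2] [ 0.  -0.1 -0.1]
```

View pics/w1.png

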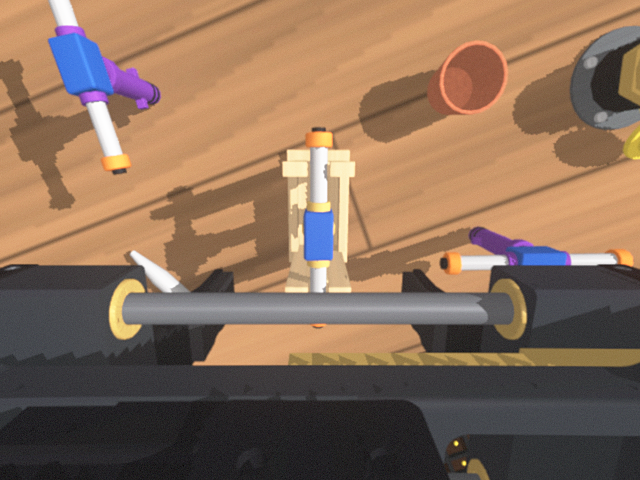

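The wrist view shows the tee hub at about (318,234), within 2 px of the prediction, and the bar is vertical in the picture so the yaw is right. I'll go down and grip.

```bash
python3 -m creep '[[[1,1,38,0,0,0,87],[1,1,76,0,0,0,87],[1,1,114,0,0,0,87],[1,1,140,0,0,0,87],[1,1,154,0,0,0,87]]]'; python3 -m creep '[[[0,0,0,0,0,0,50],[0,0,0,0,0,0,20],[0,0,0,0,0,0,10],[0,0,0,0,0,0,10],[0,0,0,0,0,0,10]]]' 45;  python3 -m creep '[[[0,0,0,0,0,0,10],[0,0,0,0,0,0,10],[0,0,0,0,0,0,10],[0,0,0,0,0,0,10]]]' ;python3 -c "
from h import *
st()"
```

```text
time_s: 2.23
ee_pos: [0.4964, -0.1926, 0.1324]
eef_rot: [-3.142, -0.006, 2.776]
contact_force: [-0.1, 0.1, -0.4]
finger_gap: 0.0868
time_s: 2.65
ee_pos: [0.5, -0.1933, 0.1377]
eef_rot: [-3.141, 0.003, 2.777]
contact_force: [-0.2, -0.1, 0.1]
finger_gap: 0.061
time_s: 2.98
ee_pos: [0.4991, -0.1932, 0.1365]
eef_rot: [-3.141, 0.0, 2.777]
contact_force: [-0.3, -0.4, 0.1]
finger_gap: 0.0349
2.98 [ 0.4991 -0.1932  0.1365] [-1.7999e+02  3.0000e-02  1.5911e+02] F [-0.3 -0.4  0.1] T [ 0.06 -0.15  0.04] gap 0.0349 q [ 0.78  0.41 -0.62  1.93  0.3   0.9   1.22]
```

```bash
python3 -m creep '[[[0,0,0,0,0,0,10],[0,0,0,0,0,0,10],[0,0,0,0,0,0,10],[0,0,0,0,0,0,10]]]' ;python3 -m creep '[[[0,0,-5,0,0,0,10],[0,0,-20,0,0,0,10],[0,0,-40,0,0,0,10],[0,0,-60,0,0,0,10],[0,0,-75,0,0,0,10]]]' ;python3 -c "
from h import *
st()"
```

```text
time_s: 3.32
ee_pos: [0.499, -0.1933, 0.1364]
eef_rot: [-3.141, -0.0, 2.777]
contact_force: [-0.4, -0.0, 1.0]
finger_gap: 0.0258
time_s: 3.73
ee_pos: [0.499, -0.1927, 0.2123]
eef_rot: [3.141, -0.0, 2.777]
contact_force: [0.8, -0.0, -3.5]
finger_gap: 0.0254
3.73 [ 0.499  -0.1927  0.2123] [ 1.7997e+02 -1.0000e-02  1.5914e+02] F [ 0.8 -0.  -3.5] T [ 0.01 -0.18 -0.01] gap 0.0254 q [ 0.82  0.32 -0.66  1.85  0.22  1.05  1.29]
```

```bash
python3 -m creep '[[[0,0,-38,0,0,0,10],[0,0,-57,0,0,0,10]]]' ;python3 -c "
from h import *
st();go(.57,.225,.27,191)"
```

```text
time_s: 3.9
ee_pos: [0.4997, -0.1927, 0.271]
eef_rot: [3.141, 0.002, 2.778]
contact_force: [1.0, -0.4, -2.4]
finger_gap: 0.0257
3.9 [ 0.4997 -0.1927  0.271 ] [1.7997e+02 1.3000e-01 1.5914e+02] F [ 1.  -0.4 -2.4] T [ 0.04 -0.37 -0.01] gap 0.0257 q [ 0.85  0.26 -0.67  1.77  0.18  1.16  1.33]
[ 83.  415.4   1. ] [ -0.    0.1 -31.9]
```

```bash
python3 -m creep '[[[5,25,0,0,0,-2,10],[12,60,0,0,0,-5,10],[20,98,0,0,0,-8,10],[27,136,0,0,0,-11,10],[35,174,0,0,0,-14,10]]]' ;python3 -m creep '[[[15,32,0,0,0,-3,10],[30,64,0,0,0,-6,10],[45,96,0,0,0,-9,10],[60,128,0,0,0,-12,10],[75,160,0,0,0,-15,10]]]'; python3 -c "
from h import *
st();go(.57,.225,.27,191)"
```

```text
time_s: 4.32
ee_pos: [0.5277, -0.0164, 0.2679]
eef_rot: [-3.141, -0.001, 3.023]
contact_force: [1.3, 0.5, -3.3]
finger_gap: 0.0258
time_s: 4.73
ee_pos: [0.4715, 0.1512, 0.2678]
eef_rot: [-3.141, -0.001, -2.997]
contact_force: [0.7, 0.9, -4.4]
finger_gap: 0.0257
4.73 [0.4715 0.1512 0.2678] [-1.7997e+02 -7.0000e-02 -1.7173e+02] F [ 0.7  0.9 -4.4] T [ 0.21 -0.22 -0.02] gap 0.0257 q [ 0.4   0.24 -0.93  1.85  0.21  1.15  1.11]
[-108.1   58.9   -2.3] [-0.  -0.1 -2.7]
```

```bash
python3 -m creep '[[[-20,12,0,0,0,-1,10],[-50,27,0,0,0,-2,10],[-80,44,0,0,0,-3,10],[-100,55,0,0,0,-3,10],[-108,59,0,0,0,-3,10]]]' ;python3 -m creep '[[[0,0,0,0,0,0,10],[0,0,0,0,0,0,10],[0,0,0,0,0,0,10]]]'; python3 -c "
from h import *
st();im,m=snap('wrist','w2');print([proj(m,p) for p in ([.48,.207,.075],[.5,.211,.075],[.46,.203,.075],[.557,.225,.261])])"
```

```text
time_s: 5.15
ee_pos: [0.5731, 0.2257, 0.2671]
eef_rot: [3.139, -0.001, -2.946]
contact_force: [0.3, 0.6, -3.7]
finger_gap: 0.0254
time_s: 5.4
ee_pos: [0.5705, 0.2225, 0.2679]
eef_rot: [-3.14, -0.002, -2.948]
contact_force: [0.5, -0.8, -4.0]
finger_gap: 0.0258
5.4 [0.5705 0.2225 0.2679] [-1.7992e+02 -1.0000e-01 -1.6889e+02] F [ 0.5 -0.8 -4. ] T [ 0.12 -0.12  0.  ] gap 0.0258 q [ 0.18  0.47 -0.88  1.6   0.37  1.26  1.  ]
[(np.float64(320.58031328722404), np.float64(131.923240657233)), (np.float64(320.5951871616266), np.float64(152.69196887650116)), (np.float64(320.5653270195285), np.float64(110.50269461449489)), (np.float64(328.0491738514393), np.float64(260.8721536387929))]
```

View pics/w2.png

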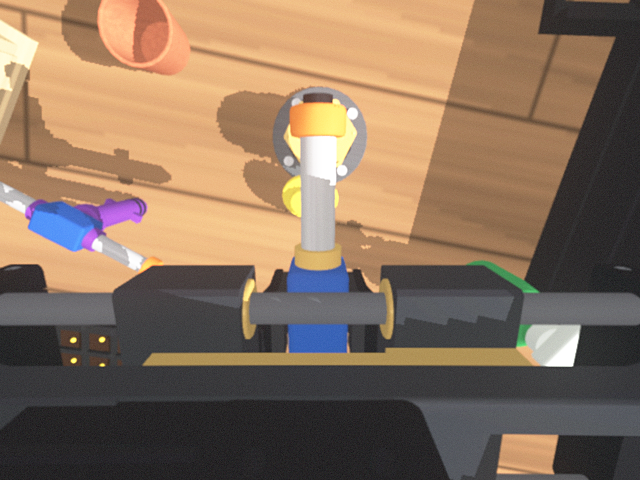

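The crossbar hides the mouth, which lies near (320,132). I'll sidestep 60 mm along tool -y for a clear look.

```bash
python3 -m creep '[[[0,-20,0,0,0,0,10],[0,-50,0,0,0,0,10],[0,-60,0,0,0,0,10],[0,-60,0,0,0,0,10],[0,-60,0,0,0,0,10]]]'; python3 -c "
from h import *
st();im,m=snap('wrist','w3');u,v=proj(m,[.48,.207,.075]);u,v=int(u)-60,int(v)-45;print(u,v)
cv2.imwrite('pics/c3.png',cv2.resize(im[v:v+90,u:u+120,::-1],(800,600),interpolation=cv2.INTER_CUBIC))"
```

```text
time_s: 5.87
ee_pos: [0.583, 0.163, 0.2685]
eef_rot: [-3.141, -0.0, -2.951]
contact_force: [0.0, 0.4, -3.0]
finger_gap: 0.0254
5.87 [0.583  0.163  0.2685] [-179.96   -0.   -169.05] F [ 0.   0.4 -3. ] T [ 0.18 -0.05 -0.02] gap 0.0254 q [ 0.29  0.45 -0.88  1.61  0.36  1.25  1.1 ]
319 85
```

View pics/c3.png

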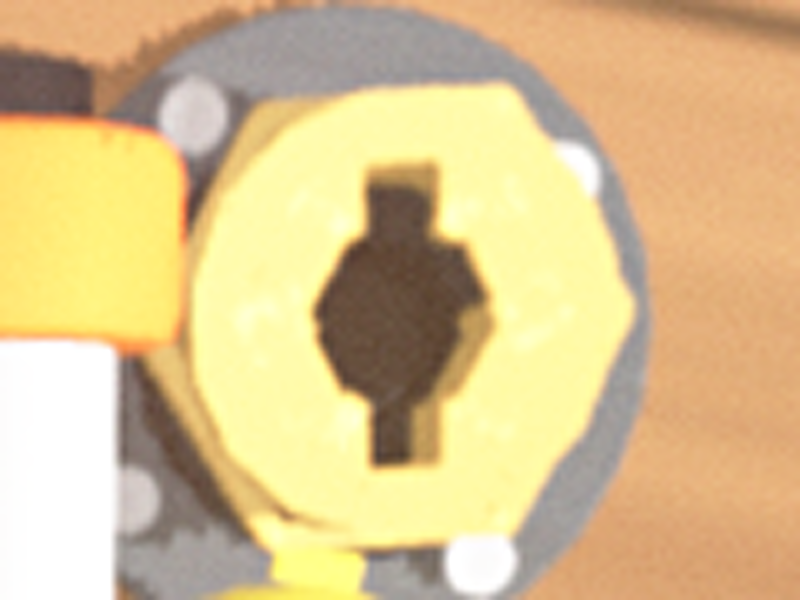

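The crop shows the slots clearly: their ends are at (402,165) and (404,466), and the hole centre is at (404,315).

```bash
python3 -c "
from h import *
m=load('w3');f=lambda x,y:atz(m,319+x/6.6667,85+y/6.6667,.075)
a,b,c=f(402,165),f(404,466),f(404,315.5);print(a,b,c,(a+b)/2,np.linalg.norm(a-b),np.degrees(np.arctan2(*(b-a)[1::-1])))
print('hole w',f(315,318),f(492,312))
st();go(c[0],c[1],.212,191)"
```

```text
[0.46082979 0.20174621 0.075     ] [0.50330664 0.21239293 0.075     ] [0.48168552 0.20713496 0.075     ] [0.48206821 0.20706957 0.075     ] 0.043790821060970424 14.071167711476676
hole w [0.48460704 0.19386593 0.075     ] [0.4786598 0.2202036 0.075    ]
5.92 [0.5826 0.1646 0.2687] [ 1.7999e+02  1.0000e-02 -1.6891e+02] F [-0.1  1.1 -3.8] T [ 0.2  -0.08  0.01] gap 0.0257 q [ 0.29  0.45 -0.88  1.61  0.36  1.25  1.1 ]
[90.9 61.1 56.7] [0.  0.  0.1]
```

```bash
python3 -m creep '[[[20,14,0,0,0,-1,10],[48,32,0,0,0,-3,10],[75,50,5,0,0,-3,10],[88,60,30,0,0,-3,10],[91,61,60,0,0,-3,10]]]' ;python3 -m creep '[[[0,0,0,0,0,0,10],[0,0,0,0,0,0,10],[0,0,0,0,0,0,10],[0,0,0,0,0,0,10]]]'; python3 -c "
from h import *
st();go(.4818,.2071,.186,194);snap('top','t2');im,m=snap('scene','s2')
b=cv2.imread('pics/t2.png')
c=lambda im,x,y,w:cv2.resize(im[y:y+int(w*1.5),x:x+w],(400,600),interpolation=cv2.INTER_CUBIC)
cv2.imwrite('pics/c4.png',np.hstack([c(im[:,:,::-1],310,230,80),c(b,197,180,80)]))"
```

```text
time_s: 6.33
ee_pos: [0.4789, 0.2119, 0.2106]
eef_rot: [3.141, 0.006, -2.887]
contact_force: [0.2, 0.2, -3.8]
finger_gap: 0.0261
time_s: 6.67
ee_pos: [0.4838, 0.2077, 0.2101]
eef_rot: [3.141, 0.003, -2.896]
contact_force: [0.0, -0.3, -3.6]
finger_gap: 0.0256
6.67 [0.4838 0.2077 0.2101] [ 179.94    0.19 -165.93] F [ 0.  -0.3 -3.6] T [ 0.18 -0.12  0.03] gap 0.0256 q [ 0.26  0.38 -0.93  1.86  0.34  1.07  1.01]
[ 2.2 -0.1 24.1] [0.1 0.2 0.1]
```

View pics/c4.png

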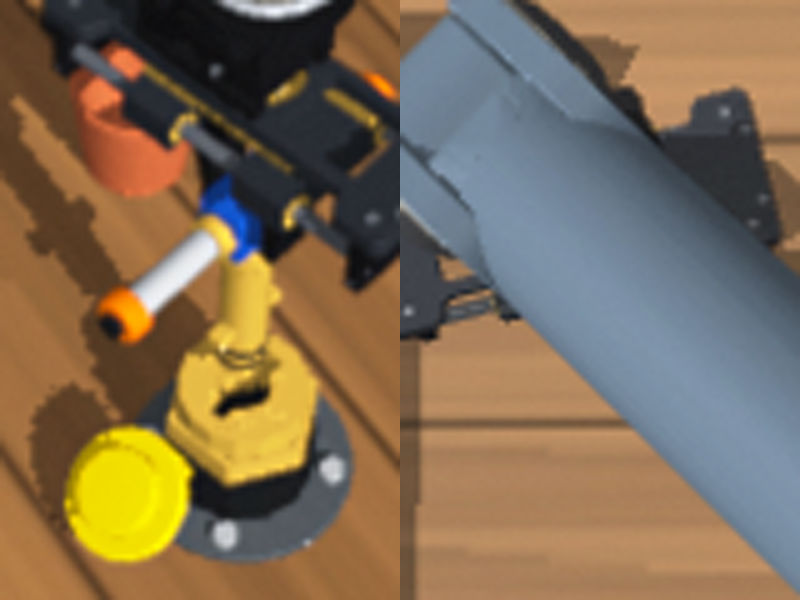

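The scene view shows the tee upright over the collar slot. I'll lower it gently while watching the force.

```bash
python3 -m creep '[[[1,0,8,0,0,0,10],[2,0,16,0,0,0,10],[2,0,20,0,0,0,10],[2,0,22,0,0,0,10],[2,0,22,0,0,0,10]]]' ;python3 -m creep '[[[0,0,3,0,0,0,10],[0,0,6,0,0,0,10],[0,0,9,0,0,0,10],[0,0,12,0,0,0,10],[0,0,12,0,0,0,10]]]'; python3 -c "
from h import *
st();go(.4818,.2071,.150,194)"
```

```text
time_s: 7.18
ee_pos: [0.4798, 0.2061, 0.1854]
eef_rot: [-3.141, -0.002, -2.895]
contact_force: [-0.5, 1.0, -3.9]
finger_gap: 0.0256
time_s: 7.6
ee_pos: [0.4799, 0.2061, 0.1736]
eef_rot: [-3.141, -0.001, -2.895]
contact_force: [-0.2, 0.0, -3.5]
finger_gap: 0.0256
7.6 [0.4799 0.2061 0.1736] [-1.7998e+02 -6.0000e-02 -1.6587e+02] F [-0.2  0.  -3.5] T [ 0.13 -0.06 -0.  ] gap 0.0256 q [ 0.23  0.41 -0.91  1.91  0.39  1.    0.97]
[-2.1  0.5 23.6] [-0.  -0.1  0.1]
```

```bash
python3 -m creep '[[[-1,0,5,0,0,0,10],[-1,0,10,0,0,0,10],[-1,0,15,0,0,0,10],[-1,0,18,0,0,0,10],[-1,0,20,0,0,0,10]]]' ;python3 -m creep '[[[0,0,2,0,0,0,10],[0,0,4,0,0,0,10],[0,0,6,0,0,0,10],[0,0,8,0,0,0,10],[0,0,8,0,0,0,10]]]'; python3 -c "
from h import *
st();go(.4818,.2071,.142,194)"
```

```text
time_s: 8.02
ee_pos: [0.4809, 0.2064, 0.1535]
eef_rot: [-3.141, -0.001, -2.895]
contact_force: [-0.1, 0.6, -3.5]
finger_gap: 0.0258
time_s: 8.43
ee_pos: [0.4811, 0.2065, 0.146]
eef_rot: [-3.141, -0.001, -2.895]
contact_force: [-1.0, -0.2, -3.5]
finger_gap: 0.0253
8.43 [0.4811 0.2065 0.146 ] [-1.7999e+02 -3.0000e-02 -1.6588e+02] F [-1.  -0.2 -3.5] T [ 0.11 -0.06 -0.01] gap 0.0253 q [ 0.2   0.45 -0.88  1.94  0.42  0.95  0.94]
[-0.9  0.4  3.9] [-0.  -0.   0.1]
```

```bash
python3 -m creep '[[[0,0,4,0,0,0,10],[0,0,8,0,0,0,10],[0,0,11,0,0,0,10],[0,0,14,0,0,0,10],[0,0,17,0,0,0,10]]]' ;python3 -m creep '[[[0,0,0,0,0,0,10],[0,0,0,0,0,0,10],[0,0,0,0,0,0,10]]]'; python3 -c "
from h import *
st();go(.4818,.2071,.1275,194)"
```

```text
time_s: 8.85
ee_pos: [0.4817, 0.2073, 0.1307]
eef_rot: [-3.141, 0.002, -2.895]
contact_force: [-3.1, -1.4, 11.3]
finger_gap: 0.0255
time_s: 9.1
ee_pos: [0.4817, 0.2072, 0.1303]
eef_rot: [-3.141, 0.001, -2.895]
contact_force: [-1.8, -0.8, 4.6]
finger_gap: 0.0256
9.1 [0.4817 0.2072 0.1303] [-1.7998e+02  8.0000e-02 -1.6587e+02] F [-1.8 -0.8  4.6] T [-0.16  0.26  0.04] gap 0.0256 q [ 0.19  0.47 -0.87  1.95  0.45  0.92  0.91]
[-0.1 -0.1  2.8] [-0.   0.1  0.1]
```

```bash
python3 -m creep '[[[0,0,1,0,0,0,10],[0,0,2,0,0,0,10],[0,0,2,0,0,0,10],[0,0,2,0,0,0,10]]]' ; python3 -m creep '[[[0,0,1,0,0,0,10],[0,0,2,0,0,0,10],[0,0,2,0,0,0,10],[0,0,2,0,0,0,10]]]'; python3 -c "
from h import *
st()
st();im,m=snap('scene','s3')
cv2.imwrite('pics/c5.png',cv2.resize(im[240:360,290:450,::-1],(800,600),interpolation=cv2.INTER_CUBIC))"
```

```text
time_s: 9.43
ee_pos: [0.4818, 0.2073, 0.1289]
eef_rot: [-3.141, 0.002, -2.895]
contact_force: [-3.4, -2.4, 9.8]
finger_gap: 0.0253
time_s: 9.77
ee_pos: [0.4818, 0.2073, 0.1271]
eef_rot: [-3.141, 0.002, -2.895]
contact_force: [-3.7, -2.2, 11.7]
finger_gap: 0.0259
9.77 [0.4818 0.2073 0.1271] [-1.7995e+02  1.0000e-01 -1.6587e+02] F [-3.7 -2.2 11.7] T [-0.47  0.7  -0.02] gap 0.0259 q [ 0.19  0.47 -0.86  1.95  0.45  0.92  0.91]
9.77 [0.4818 0.2073 0.1271] [-1.7995e+02  1.0000e-01 -1.6587e+02] F [-3.7 -2.2 11.7] T [-0.47  0.7  -0.02] gap 0.0259 q [ 0.19  0.47 -0.86  1.95  0.45  0.92  0.91]
```

View pics/c5.png

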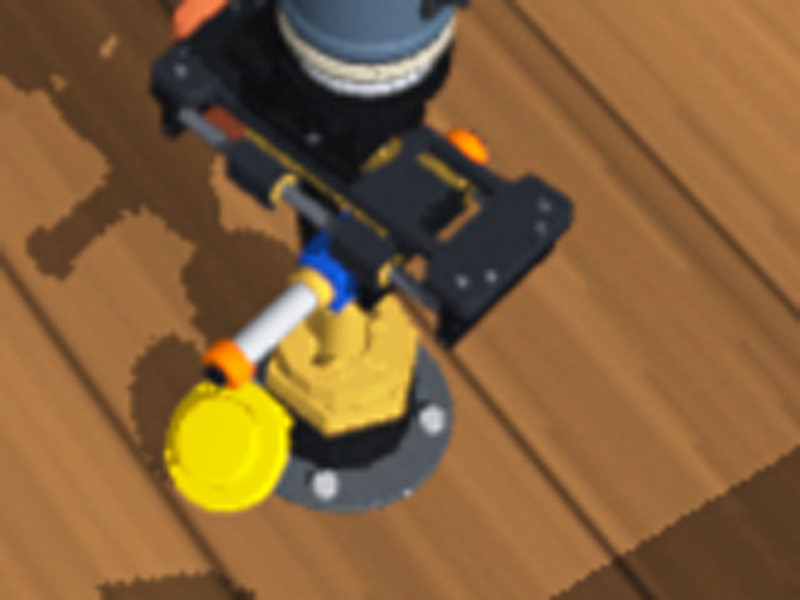

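The lugs are through and the force matches the spring at near full depth. I'll turn clockwise, which is positive about tool z.

```bash
python3 -m creep '[[[0,0,0,0,0,5,10],[0,0,0,0,0,10,10],[0,0,0,0,0,15,10],[0,0,0,0,0,20,10],[0,0,0,0,0,25,10]]]' ; python3 -c "
from h import *
st();go(.4818,.2072,.127,129)"
```

```text
time_s: 10.23
ee_pos: [0.4819, 0.2082, 0.127]
eef_rot: [3.14, 0.002, 2.948]
contact_force: [-2.1, 0.2, 8.8]
finger_gap: 0.0258
10.23 [0.4819 0.2082 0.127 ] [1.7988e+02 1.2000e-01 1.6892e+02] F [-2.1  0.2  8.8] T [0.06 0.57 0.12] gap 0.0258 q [ 0.11  0.44 -0.76  1.96  0.39  0.89  0.53]
[-0.1 -1.  -0. ] [ 0.2  0.1 39.9]
```

```bash
python3 -m creep '[[[0,0,0,0,0,5,10],[0,0,0,0,0,10,10],[0,0,0,0,0,15,10],[0,0,0,0,0,20,10],[0,0,0,0,0,25,10]]]' ; python3 -m creep '[[[0,0,0,0,0,4,10],[0,0,0,0,0,8,10],[0,0,0,0,0,12,10],[0,0,0,0,0,14,10],[0,0,0,0,0,14,10]]]' ;python3 -c "
from h import *
st();go(.4818,.2072,.127,129)"
```

```text
time_s: 10.65
ee_pos: [0.4821, 0.2085, 0.1271]
eef_rot: [3.138, 0.001, 2.512]
contact_force: [-1.8, 0.8, 7.6]
finger_gap: 0.0261
time_s: 11.07
ee_pos: [0.4813, 0.2083, 0.1271]
eef_rot: [3.14, 0.0, 2.271]
contact_force: [-3.6, -0.9, 11.0]
finger_gap: 0.0258
11.07 [0.4813 0.2083 0.1271] [1.7989e+02 2.0000e-02 1.3015e+02] F [-3.6 -0.9 11. ] T [-0.01  0.84  0.14] gap 0.0258 q [-0.01  0.4  -0.6   1.96  0.29  0.86 -0.06]
[-1.2 -0.3  0.1] [0.1 0.  1.1]
```

```bash
python3 -m creep '[[[0,0,0,0,0,2,10],[0,0,0,0,0,4,10],[0,0,0,0,0,4,10],[0,0,0,0,0,4,10]]]' ; python3 -c "
from h import *
st()"; python3 -m creep '[[[0,0,0,0,0,2,10],[0,0,0,0,0,4,10],[0,0,0,0,0,4,10],[0,0,0,0,0,4,10]]]' ;python3 -c "
from h import *
st()"
```

```text
time_s: 11.4
ee_pos: [0.4813, 0.2081, 0.1272]
eef_rot: [3.14, 0.002, 2.208]
contact_force: [-3.9, -0.8, 12.1]
finger_gap: 0.0255
11.4 [0.4813 0.2081 0.1272] [1.7991e+02 1.0000e-01 1.2650e+02] F [-3.9 -0.8 12.1] T [-0.28  0.87  1.22] gap 0.0255 q [-0.02  0.4  -0.58  1.96  0.29  0.86 -0.12]
time_s: 11.73
ee_pos: [0.4818, 0.2077, 0.1272]
eef_rot: [3.139, 0.003, 2.14]
contact_force: [-2.4, -2.3, 11.8]
finger_gap: 0.0263
11.73 [0.4818 0.2077 0.1272] [1.7987e+02 1.7000e-01 1.2259e+02] F [-2.4 -2.3 11.8] T [-0.46  0.53  1.53] gap 0.0263 q [-0.03  0.39 -0.57  1.96  0.28  0.86 -0.18]
```

The moment about z rose to 1.2–1.5 N m, so the tee is at its stop. I'll ease up 8 mm so the lugs enter the notches while held there, then release.

```bash
python3 -m creep '[[[0,0,-2,0,0,0,10],[0,0,-4,0,0,0,10],[0,0,-6,0,0,0,10],[0,0,-8,0,0,0,10],[0,0,-8,0,0,0,10]]]' ; python3 -c "
from h import *
st()"; python3 -m creep '[[[0,0,0,0,0,0,20],[0,0,0,0,0,0,40],[0,0,0,0,0,0,87],[0,0,0,0,0,0,87],[0,0,0,0,0,0,87]]]';python3 -m creep '[[[0,0,0,0,0,0,87],[0,0,0,0,0,0,87],[0,0,0,0,0,0,87],[0,0,0,0,0,0,87],[0,0,0,0,0,0,87]]]' ;python3 -c "
from h import *
st()"
```

```text
time_s: 12.15
ee_pos: [0.4804, 0.2061, 0.1292]
eef_rot: [-3.14, -0.002, 2.133]
contact_force: [6.1, 4.0, -27.4]
finger_gap: 0.0267
12.15 [0.4804 0.2061 0.1292] [-1.7990e+02 -1.2000e-01  1.2223e+02] F [  6.1   4.  -27.4] T [ 1.05 -1.84  1.02] gap 0.0267 q [-0.03  0.39 -0.57  1.96  0.27  0.87 -0.18]
time_s: 12.57
ee_pos: [0.4818, 0.2069, 0.1342]
eef_rot: [3.14, 0.0, 2.13]
contact_force: [0.8, -0.1, 0.4]
finger_gap: 0.0458
time_s: 12.98
ee_pos: [0.4813, 0.2067, 0.1334]
eef_rot: [3.141, 0.0, 2.131]
contact_force: [-0.9, -0.3, 0.3]
finger_gap: 0.0793
12.98 [0.4813 0.2067 0.1334] [1.7999e+02 1.0000e-02 1.2211e+02] F [-0.9 -0.3  0.3] T [ 0.04 -0.14  0.01] gap 0.0793 q [-0.03  0.38 -0.57  1.96  0.27  0.87 -0.18]
```

```bash
python3 -m creep '[[[0,0,-20,0,0,0,87],[0,0,-50,0,0,0,87],[0,0,-85,0,0,0,87],[0,0,-120,0,0,0,87],[0,0,-140,0,0,0,87]]]' ; python3 -m creep '[[[-40,0,0,0,0,0,87],[-80,0,0,0,0,0,87],[-90,0,0,0,0,0,87],[-90,0,0,0,0,0,87],[-90,0,0,0,0,0,87]]]' ;python3 -c "
from h import *
st();w,m=snap('wrist','w6');s,n=snap('scene','s6');t,k=snap('top','t6')
for z in (.151,.155,.161):
  print(z,[proj(q,[.4818,.2071,z+.015]) for q in (m,n)])
u,v=map(int,proj(m,[.4818,.2071,.17]));p,q=map(int,proj(n,[.4818,.2071,.15]));print(u-80,v-120,p-40,q-60)
c=lambda im,x,y,w:cv2.resize(im[y:y+int(w*1.5),x:x+w,::-1],(400,600),interpolation=cv2.INTER_CUBIC)
cv2.imwrite('pics/c6.png',np.hstack([c(w,max(u-80,0),max(v-120,0),160),c(s,p-40,q-60,80)]))"
```

```text
time_s: 13.4
ee_pos: [0.4823, 0.2077, 0.2772]
eef_rot: [3.136, 0.001, 2.132]
contact_force: [0.9, -0.4, 0.6]
finger_gap: 0.087
time_s: 13.82
ee_pos: [0.529, 0.13, 0.273]
eef_rot: [-3.141, -0.001, 2.13]
contact_force: [-0.0, 0.8, 0.2]
finger_gap: 0.087
13.82 [0.529 0.13  0.273] [-1.7997e+02 -5.0000e-02  1.2202e+02] F [-0.   0.8  0.2] T [ 0.06 -0.11 -0.01] gap 0.087 q [ 0.15  0.26 -0.56  1.75  0.15  1.17  0.1 ]
0.151 [(np.float64(319.06381630277735), np.float64(124.47777944807619)), (np.float64(360.1648670414974), np.float64(285.24085687220867))]
0.155 [(np.float64(319.0878562769563), np.float64(123.96779106313535)), (np.float64(360.22797295003113), np.float64(284.2555781289959))]
0.161 [(np.float64(319.1253367109273), np.float64(123.1726637422673)), (np.float64(360.3232085569837), np.float64(282.76839011154493))]
239 3 319 229
```

View pics/c6.png

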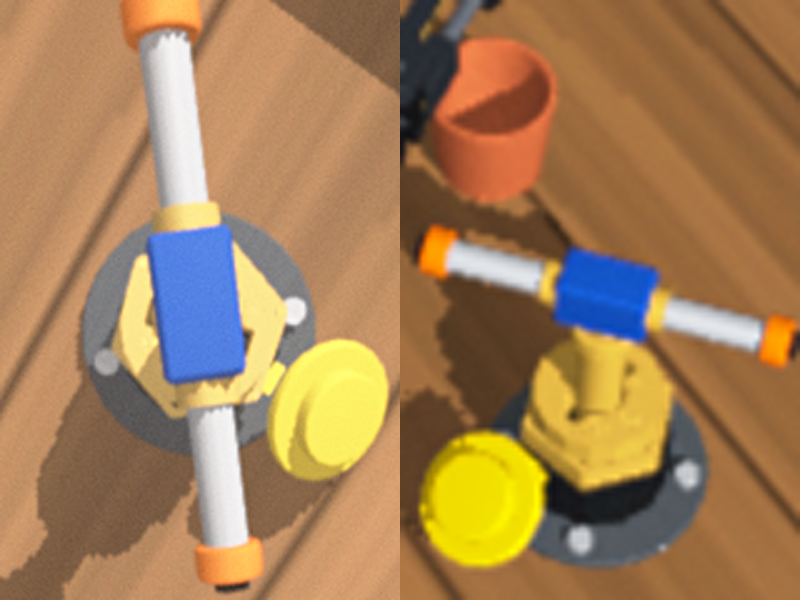

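The crop shows the tee upright in the collar. I still need its bar yaw, with the stop expected near 129°, and the hub height.

```bash
python3 -c "
from h import *
m=load('w6');n=load('s6')
for z in (.151,.155):
  a=atz(m,239+163/2.5,3+22/2.5,z+.0115);b=atz(m,239+229/2.5,3+562/2.5,z+.0115);print(z,a,b,(a+b)/2,np.linalg.norm(a-b),np.degrees(np.arctan2(*(a-b)[1::-1])))
  a=atz(n,319+37/5,229+252/5,z);b=atz(n,319+380/5,229+340/5,z);print(a,b,(a+b)/2,np.linalg.norm(a-b),np.degrees(np.arctan2(*(a-b)[1::-1])))
s=cv2.imread('pics/s6.png')
h=cv2.cvtColor(s,cv2.COLOR_BGR2HSV);k=cv2.inRange(h,(105,130,60),(130,255,255));k[:,:320]=0;k[:,400:]=0;k[:240]=0;k[330:]=0
ys,xs=np.nonzero(k);print(len(xs),xs.mean(),ys.mean())
for z in (.145,.151,.155,.161):
  # silhouette of box hull centroid
  ang=np.radians(129);ex=np.array([np.cos(ang),np.sin(ang),0]);ey=np.array([-ex[1],ex[0],0])
  P=np.array([proj(n,np.array([.4818,.2071,z])+sx*.022*ex+sy*.013*ey+np.array([0,0,sz*.015])) for sx in(-1,1) for sy in(-1,1) for sz in(-1,1)],np.float32)
  H=cv2.convexHull(P);M=cv2.moments(H);print(z,M['m00'],M['m10']/M['m00'],M['m01']/M['m00'])
"
```

```text
0.151 [0.4319761  0.26641888 0.1625    ] [0.53346863 0.14301008 0.1625    ] [0.48272237 0.20471448 0.1625    ] 0.1597825647858882 129.43419219151704
[0.53340625 0.14180559 0.151     ] [0.42640473 0.26942383 0.151     ] [0.47990549 0.20561471 0.151     ] 0.16654050462720923 -50.02184491108678
0.155 [0.43287992 0.2652381  0.1665    ] [0.53288993 0.14363195 0.1665    ] [0.48288492 0.20443502 0.1665    ] 0.15744857951731484 129.43419219151707
[0.53486947 0.14422181 0.155     ] [0.42827682 0.27135239 0.155     ] [0.48157314 0.2077871  0.155     ] 0.1659041210282643 -50.021844911086816
266 359.3984962406015 287.49624060150376
0.145 322.7946404851973 359.8125350912063 290.29509060859374
0.151 325.4010907742195 359.9047854370675 288.8531093969285
0.155 327.15558007126674 359.96664391729075 287.8858423511171
0.161 329.81331146135926 360.0600032873945 286.42589980138223
```

The yaw is 129.4°, which matches the stop. The cameras resolve the height only marginally, so I'll probe the hub's top with the closed fingertips. Contact should come at 0.170 if it is locked and 0.166 if not.

```bash
python3 -m creep '[[[40,0,0,0,0,0,0],[80,0,0,0,0,0,0],[90,0,0,0,0,0,0],[90,0,0,0,0,0,0],[90,0,0,0,0,0,0]]]' ;python3 -m creep '[[[0,0,30,0,0,0,0],[0,0,60,0,0,0,0],[0,0,80,0,0,0,0],[0,0,90,0,0,0,0],[0,0,90,0,0,0,0]]]';python3 -m creep '[[[0,0,2,0,0,0,0],[0,0,5,0,0,0,0],[0,0,8,0,0,0,0],[0,0,8,0,0,0,0],[0,0,8,0,0,0,0]]]'; python3 -c "
from h import *
st()"
```

```text
time_s: 14.38
ee_pos: [0.4805, 0.2078, 0.2735]
eef_rot: [3.141, 0.001, 2.135]
contact_force: [0.9, -0.3, -0.5]
finger_gap: 0.0615
time_s: 14.8
ee_pos: [0.4806, 0.2048, 0.181]
eef_rot: [-3.137, -0.0, 2.13]
contact_force: [0.1, 1.0, 0.4]
finger_gap: 0.0283
time_s: 15.22
ee_pos: [0.4815, 0.2068, 0.1758]
eef_rot: [3.141, 0.0, 2.131]
contact_force: [-0.4, -0.1, -0.1]
finger_gap: 0.0016
15.22 [0.4815 0.2068 0.1758] [1.7995e+02 2.0000e-02 1.2212e+02] F [-0.4 -0.1 -0.1] T [ 0.01 -0.14 -0.06] gap 0.0016 q [-0.    0.33 -0.59  1.92  0.22  0.96 -0.14]
```

```bash
for i in 1 2 3 4 5; do python3 -m creep '[[[0,0,1,0,0,0,0],[0,0,2,0,0,0,0],[0,0,2,0,0,0,0],[0,0,2,0,0,0,0]]]' | grep -E 'pos|contact'; done
```

```text
ee_pos: [0.4812, 0.2067, 0.1733]
contact_force: [0.7, -0.8, 0.2]
ee_pos: [0.4811, 0.2066, 0.1712]
contact_force: [-0.9, 0.0, -0.3]
ee_pos: [0.4819, 0.2071, 0.1701]
contact_force: [-0.3, -0.4, 5.0]
ee_pos: [0.482, 0.2071, 0.1684]
contact_force: [-0.5, -0.7, 6.9]
ee_pos: [0.4821, 0.2071, 0.1665]
contact_force: [-0.4, -0.7, 8.5]
```

Contact came at about 0.170, so the hub is at about 0.155 and locked. The last steps pushed it a few mm against the spring, so I'll rise and probe again lightly.

```bash
python3 -m creep '[[[0,0,-2,0,0,0,0],[0,0,-5,0,0,0,0],[0,0,-9,0,0,0,0],[0,0,-9,0,0,0,0],[0,0,-9,0,0,0,0]]]' | grep -E 'pos|contact'; for i in 1 2 3 4; do python3 -m creep '[[[0,0,1,0,0,0,0],[0,0,1,0,0,0,0],[0,0,1,0,0,0,0]]]' | grep -E 'pos|contact'; done
```

```text
ee_pos: [0.481, 0.2064, 0.1741]
contact_force: [-0.4, 0.2, 0.4]
ee_pos: [0.481, 0.2065, 0.1729]
contact_force: [-0.1, -0.3, -0.3]
ee_pos: [0.4811, 0.2066, 0.1722]
contact_force: [0.0, -0.3, 0.4]
ee_pos: [0.4812, 0.2066, 0.1713]
contact_force: [0.3, -0.0, -0.6]
ee_pos: [0.4815, 0.2068, 0.1705]
contact_force: [0.1, -0.6, 0.7]
```

```bash
python3 -m creep '[[[0,0,-10,0,0,0,0],[0,0,-40,0,0,0,0],[0,0,-75,0,0,0,0],[0,0,-110,0,0,0,0],[0,0,-130,0,0,0,0]]]' ; python3 -m creep '[[[-30,0,0,0,0,0,0],[-60,0,0,0,0,0,0],[-90,0,0,0,0,0,0],[-90,0,0,0,0,0,0],[-90,0,0,0,0,0,0]]]' ;python3 -c "
from h import *
st();snap('scene','s7')"
```

```text
time_s: 18.72
ee_pos: [0.4821, 0.2077, 0.3049]
eef_rot: [3.136, 0.001, 2.132]
contact_force: [0.2, -0.1, 0.8]
finger_gap: 0.0006
time_s: 19.13
ee_pos: [0.5297, 0.1285, 0.3005]
eef_rot: [-3.141, -0.0, 2.127]
contact_force: [-0.9, 1.2, 0.7]
finger_gap: 0.0008
19.13 [0.5297 0.1285 0.3005] [-179.99   -0.    121.87] F [-0.9  1.2  0.7] T [ 0.03 -0.1   0.03] gap 0.0008 q [ 0.15  0.24 -0.56  1.71  0.14  1.22  0.11]
```

View pics/s7.png

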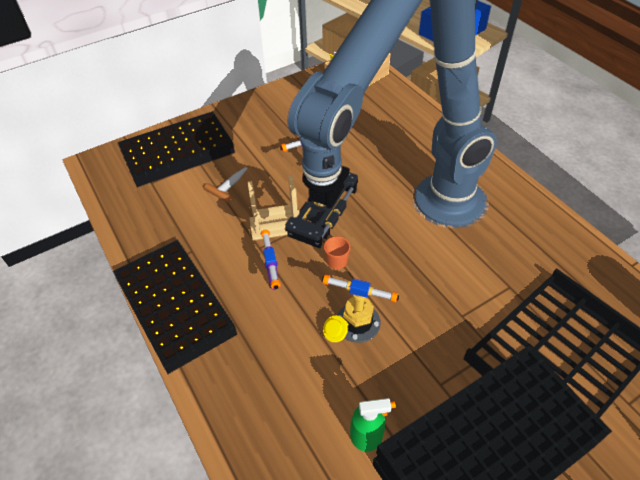

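The tee stands locked at (360,288). The pot (336,252), sprayer (368,428) and dibber (228,182) are where they were, and the arm is clear. Handing in.

```bash
python3 -c "
from bench import workorder; print(workorder.sign_off())"
```

```text
the job is handed in; nothing more can be done
None
```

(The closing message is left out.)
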